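Hang the loaded basket on the spring lift arm of the soaking tank

TASK

Take the wire basket of weighing bottles by its handle and hang it level in both hooks of the spring-balanced lift arm over the empty soaking tank. Ride down with the arm along its arc, without forcing it, until the spring carries the whole weight and the arm has settled, and only then let go, so that the arm neither drops nor springs back and the basket hangs still and free inside the tank, ready for filling. Do not knock the basket against the tank, and leave the other glassware where it stands.

Things in the scene. Friction and masses are not known exactly. Their poses are not given: they have to be found in the camera images.
- basket: stainless wire basket with six glass weighing bottles, 100 (x) by 156 (y) by 55 mm high (bottles to 64 mm), 0.30 to 0.74 kg in all, not known beforehand. A rigid bail of 7 mm round wire rises at y = -75 and +75 mm and runs straight along y 125 mm above the underside. Origin: centre of the underside, z up
- handle (a point): middle of the bail's top bar, in the centre of its black grip, 125 mm above the basket's underside. The grip is 14 mm wide (x), 50 mm long (y), 13 mm high; the bare 7 mm bar goes on along y either side of it to -75 and +75 mm. Axes as the basket's
- stand: laboratory stand: grey base plate, steel rod with a blue clamp, and the sprung arm, a parallel linkage 220 mm long that points along the stand's -x; its post pivot is 204 mm above the bench at x = 305 mm, and the hooks stay upright as they travel on a 220 mm arc. Fixed. Origin: on the bench below the hooks when the arm is level; x towards the rod (340 mm away), z up
- lift_arm (a joint): sinking angle q of the sprung arm in rad, read at its tip: 0 = raised on the upper stop (empty, 0.28 above level), 0.28 = level, 0.56 = lower stop. Relative to level the hooks stand 220*sin(0.28-q) mm higher and 220*(1-cos(0.28-q)) mm nearer the rod. It starts to sink at 0.7 N on the hooks, then about 16 mm per newton; these loads sink it 40 to 110 mm. It bobs if let go out of balance
- yoke: steel yoke on the free end of the arm; origin on its upper pivot, axes as the stand's. From a 100 mm wide crosspiece 74 mm behind the hooks (towards the rod) two prongs with the hooks run out at y = -45 and +45 mm, 8 mm thick, 82 mm free between them, their tips 14 mm (lips 21 mm) beyond the hung bar. Bears 12 N any way without harm; once let go it must not move off faster than 50 mm/s
- hook_seat (a point): midway between the hooks, on the axis of a hung bar (which lies along y); 85 mm from the yoke's origin towards -x, 15 mm below it; axes as the stand's. Each hook is an upright slot open at the top, 14 mm wide in x, floor 3.5 mm below this point, straight sides to 10 mm above it, then flared to a mouth about 33 mm wide with lips 27 mm above this point
- tank: open rectangular stainless soaking tank, empty, 260 (x) by 200 (y) by 100 mm high, walls 4 mm, floor 4 to 5 mm thick, under the hooks. Fixed. Origin: centre of its underside
- tube_rack: white test-tube rack 100 by 190 by 100 mm high with tubes, to be left alone; origin under its centre
- flask_a: conical glass flask, 86 mm foot, 140 mm high, to be left alone; origin under its centre
- flask_b: smaller conical glass flask, 72 mm foot, 115 mm high, to be left alone; origin under its centre
- cylinder: glass measuring cylinder, 60 mm foot, 200 mm high, to be left alone; origin under its centre
- beaker: small glass beaker, 64 mm wide, 70 mm high, to be left alone; origin under its centre
- wash_bottle: white plastic wash bottle, 66 mm wide, 175 mm high, to be left alone; origin under its centre
- jar: brown glass jar with a black cap, 68 mm wide, 80 mm high, to be left alone; origin under its centre
There are look-alikes about, which are no part of the job. What is shaped like the basket but pink is not meant.

How it is judged:
On the way, in this order (a step that is already met when the one before it is completed fails the run):
1. the basket is lifted clear of the bench in the gripper (height (world z) of basket above 0.04 m and contact force between the fingers and basket above 1 N), for 0.2 s.
2. the bar lies in both hooks and the arm has sunk under the load (more than 0.15 rad) and come to rest, with the basket still held (x of handle in the frame of hook_seat between -0.006 and 0.006 m and z of handle in the frame of hook_seat between -0.004 and 0.004 m and value of joint lift_arm above 0.15 rad and velocity of joint lift_arm between -0.1 and 0.1 rad/s and contact force between basket and yoke above 2 N and contact force between the fingers and basket above 1 N), for 0.2 s.
At the end, for the whole second after the job is handed in: bar seated in both hooks (6 mm across, 4 mm in height, 25 mm along, 0.1 rad), arm sunk over 0.15 rad, basket's underside below the tank's rim, upright within 0.15 rad, touching neither tank nor gripper; basket under 0.03 m/s, arm under 0.12 rad/s (x of handle in the frame of hook_seat between -0.006 and 0.006 m and z of handle in the frame of hook_seat between -0.004 and 0.004 m and y of handle in the frame of hook_seat between -0.025 and 0.025 m and angle between the y axis of handle and the y axis of hook_seat, either way round below 0.1 rad and angle between basket's own z axis and vertical below 0.15 rad and value of joint lift_arm above 0.15 rad and z of basket in the frame of tank below 0.095 m and contact force between basket and tank below 0.1 N and contact force between the fingers and basket below 0.05 N and linear speed of basket below 0.03 m/s and velocity of joint lift_arm between -0.12 and 0.12 rad/s).
It fails at once if let go out of balance: the arm dropped or sprang back faster than 0.25 rad/s (55 mm/s at the hooks) with the basket not held ((velocity of joint lift_arm above 0.25 rad/s or velocity of joint lift_arm below -0.25 rad/s) and contact force between the fingers and basket below 0.2 N).
It fails at once if the hooks were forced (more than 14 N on the yoke) (contact force between yoke and anything else above 14 N).
It fails at once if the basket was knocked against the tank (more than 8 N) (contact force between basket and tank above 8 N).
It fails at once if the basket was tipped by more than 0.6 rad (angle between basket's own z axis and vertical above 0.6 rad).
It fails at once if other glassware was moved by more than 25 mm or tipped (distance of any of tube_rack, flask_a, flask_b, cylinder, beaker, wash_bottle, jar from where it was at the start of the episode above 0.025 m or angle between any of flask_a, flask_b, cylinder, wash_bottle's own z axis and vertical above 0.4 rad).
It also fails if it takes over 72 s, if anything falls off the work surface, if the arm or the gripper's body presses on something with over 40 N, if the wrist force passes 120 N, or if a joint passes its speed limit or range.

ROBOT

A 6-joint arm with a two-finger parallel gripper is mounted at the origin on the work surface. World frame = base frame: x ahead of the robot, y to its left, z up, the work surface at z = 0. Lengths are in m, angles in rad, forces in N, time in s.
With the tool pointing down it reaches from about 0.225 to 0.875 m from the base axis. Payload 3.4 kg.
Tool frame: the origin (TCP) lies between the finger pads; the fingertips stand 11 mm ahead of it and the grasp point (between the pads) lies 8 mm behind it (tips_ahead is the distance from the TCP to the fingertips, in m); z points along the fingers, x is the direction in which the jaws open and shut, and the axes are right-handed (so a half turn about z gives the same grasp; the last joint's range is limited). The gripper opens to 85 mm and grips with 20 to 120 N. Pads are 22 mm wide; open, the fingers measure 114 mm over their backs; the gripper's body (76 mm by 85 mm) begins 54 mm behind the grasp point. The pads swing forward as they close: fully open they stand 13 mm farther back than shut.
Start: joints at [1.179, 0.276, 1.505, -0, 1.361, -0.121], TCP at [0.154, 0.554, 0.242] pointing down, gripper open.
Joint ranges: [-2.89, 2.89], [-0.75, 2.08], [0.22, 2.7], [-1.18, 4.32], [0.11, 2.71], [-2.7, 2.7]. Speed limits (rad/s): [2.57, 2.57, 3.14, 3.14, 3.14, 3.14].

INTERFACE

Orientations are given as a unit quaternion [w, x, y, z].
In Python, from rig import get_state, get_image, sign_off, masks_of, tips_ahead gives the robot as it stands.
- The arm moves only by the tool play_rows, never from a script. Its argument "series" is a list of rows, each an object of numbers: "fingers": the closure, from -1 (fully open) to 1 (shut); "dx", "dy", "dz": the shift along the world's x, y, z in mm; "turn": the turn about the world's z in rad. A call has 1 to 20 rows; each row shifts and turns the pose as measured when the row begins; what a row does not reach is not made up. A row lasts 1/12 s, in which the tool goes at most 41.7 mm and 7.16 degrees, less where a joint would pass 70% of its speed; a pose out of reach is approached as far as the arm can. A call with a gripper value outside its range is refused whole. The fingers move at their own pace and stop on an object; "squeeze" is the grip in N (left out, the last holds). Time passes only in rows, so rows that do not move let the fingers close. It gives the time, the measured TCP pose, the force and the opening at its end, in the units of the state.
- get_state(): the state, without advancing time (a new reading comes with each control period).
- get_image(name): name is "scene" or "side" or "wrist"; returns a dict with "pixels" (480x640x3 uint8, red, green, blue), "vfov" (degrees; the focal length in pixels is half the picture's height over the tangent of half this angle, whatever the lens; pixels are square), "cx", "cy" (the principal point, pixels), "dist" ([k1, k2, p1, p2, k3] as OpenCV has them; the pictures are not rectified), "rvec" (rotation vector, rad) and "tvec" (3), from world to camera coordinates, as OpenCV has them; the wrist camera has in their place "hand_eye" (4x4, takes a point from camera to tool coordinates, whose origin is the TCP and whose axes are the tool frame's). Camera axes: x right, y down, z forward; pixel columns grow to the right and rows downward; lengths in m; the calibration is good to about 2 mm. A picture is of the moment at which its call begins: read the wrist's pose just before it. There is no depth.
- sign_off(): hands the job in, once; it reports no verdict.
Trained networks look in a picture, given as the dict that the camera call returned (one of the last four; its "shot" number tells which), for a name from the list of things; names that differ only in an ending like _2 or _b are one class to them, and where a whole thing is asked for, a point or a joint stands for the part that bears it (a point fixed in the world has none). Each returns a list of dicts, best first, with "p" (0 to 1); they miss things now and then, are a little off and sometimes report something else, mostly with a low value. They report only what shows in the picture. A call takes as long as a camera call. They do not tell look-alikes from the thing itself.
- masks_of(picture, label): "region" (480x640 bool, what is visible of it) and "xy" ([column, row] in pixels, amid what is visible of it).
The state is a dict: "clock": time; "qpos": joint angles; "qd": joint speeds; "effort": joint torques, N m; "position": TCP position; "ee_rot": TCP orientation; "contact_force": force on the tool from outside, world axes, zero at the start; "moment": the same for the moment, N m; "width": finger opening in m.
Only numpy, scipy, OpenCV 4.12 (cv2) and the standard library are available. Lean on these libraries where they do the work, as an engineer would, in place of code of your own. Each camera call takes 0.05 s, during which the arm holds its last target. There are 200 camera calls.

## Working session

There is one attempt and no reset: what is moved stays moved. The work goes in short steps, Python scripts to look and compute and a tool call to move; the robot and the scene stay as the last step left them, time stands still between calls to the robot, and variables do not carry over. Pictures are saved under pics/ and viewed, about 8 in all and at most 12, crops included, and the job is handed in when it is done.

Besides the shell and the picture viewer there is one more tool, called after "Call:" in YAML: its name, and indented under it one key for each argument. play_rows: Moves the arm, as the interface text tells. Its arguments: {"type":"object","properties":{"series":{"type":"array"},"squeeze":{"type":"number"}},"required":["series"]}

```bash
mkdir -p pics; ls
cat > h.py <<'E'
import numpy as np, cv2
from rig import *
def K(im):
    f=240/np.tan(np.radians(im["vfov"])/2); return np.array([[f,0,im["cx"]],[0,f,im["cy"]],[0,0,1.]])
def R_q(q):
    from scipy.spatial.transform import Rotation as R
    return R.from_quat([q[1],q[2],q[3],q[0]]).as_matrix()
def cam(im,st=None):
    "returns R,t world->camera"
    if "rvec" in im and im["rvec"] is not None: return cv2.Rodrigues(np.array(im["rvec"],float))[0],np.array(im["tvec"],float)
    T=np.eye(4);T[:3,:3]=R_q(st["ee_rot"]);T[:3,3]=st["position"]
    T=np.linalg.inv(T@np.array(im["hand_eye"])); return T[:3,:3],T[:3,3]
def proj(im,P,st=None):
    R,t=cam(im,st); return cv2.projectPoints(np.array(P,float).reshape(-1,1,3),cv2.Rodrigues(R)[0],t,K(im),np.array(im["dist"],float))[0].reshape(-1,2)
def ray(im,uv,st=None):
    R,t=cam(im,st); n=cv2.undistortPoints(np.array(uv,float).reshape(-1,1,2),K(im),np.array(im["dist"],float)).reshape(-1,2)
    d=np.c_[n,np.ones(len(n))]@R; return -R.T@t,d
def atz(im,uv,z,st=None):
    c,d=ray(im,uv,st); return c+d*((z-c[2])/d[:,2])[:,None]
def save(im,name): cv2.imwrite("pics/"+name,im["pixels"][:,:,::-1])
E
python3 - <<'E'
from h import *
np.set_printoptions(precision=4,suppress=True)
st=get_state();print(st["position"],st["ee_rot"],st["clock"],st["contact_force"],tips_ahead)
ims={}
for n in("scene","side"):
    im=get_image(n);save(im,n+"0.png")
    R,t=cam(im);print(n,"cam at",-R.T@t,"fwd",R[2],im["vfov"])
    for l in("basket","handle","yoke","hook_seat","stand","lift_arm","tank"):
        for m in masks_of(im,l)[:3]:
            ys,xs=np.where(m["region"]);print(l,round(m["p"],2),m["xy"],(xs.min(),xs.max(),ys.min(),ys.max()) if len(xs) else None)
a,b=[cv2.imread(f"pics/{n}0.png") for n in("scene","side")]
E
```

```text
pics
[0.1536 0.5536 0.2414] [ 0.0005  0.7961  0.6052 -0.0008] 0.0 [-0.9092 -0.5846 -0.5205] 0.011
scene cam at [1.0411 0.6836 1.0738] fwd [-0.442  -0.5012 -0.7439] 49.35808419487841
basket 0.79 [484.5, 395.1] (np.int64(444), np.int64(533), np.int64(367), np.int64(422))
basket 0.7 [463.0, 270.8] (np.int64(439), np.int64(485), np.int64(225), np.int64(305))
basket 0.65 [404.0, 330.0] (np.int64(370), np.int64(444), np.int64(284), np.int64(372))
handle 0.94 [462.8, 267.7] (np.int64(439), np.int64(485), np.int64(225), np.int64(304))
handle 0.93 [485.2, 389.7] (np.int64(445), np.int64(533), np.int64(367), np.int64(422))
handle 0.8 [406.1, 334.8] (np.int64(371), np.int64(443), np.int64(284), np.int64(373))
yoke 0.86 [277.6, 229.0] (np.int64(247), np.int64(305), np.int64(187), np.int64(241))
yoke 0.59 [403.4, 331.0] (np.int64(370), np.int64(444), np.int64(284), np.int64(373))
hook_seat 0.79 [279.5, 231.8] (np.int64(251), np.int64(305), np.int64(188), np.int64(242))
stand 0.66 [182.7, 295.1] (np.int64(131), np.int64(306), np.int64(187), np.int64(377))
lift_arm 0.88 [265.5, 229.3] (np.int64(246
[... 844 characters left out ...]
62 [418.7, 322.0] (np.int64(407), np.int64(432), np.int64(305), np.int64(336))
hook_seat 0.94 [356.9, 216.6] (np.int64(328), np.int64(368), np.int64(206), np.int64(235))
hook_seat 0.69 [419.7, 321.9] (np.int64(406), np.int64(432), np.int64(305), np.int64(335))
hook_seat 0.25 [263.8, 221.9] (np.int64(249), np.int64(286), np.int64(191), np.int64(241))
stand 0.56 [412.3, 223.2] (np.int64(328), np.int64(448), np.int64(178), np.int64(271))
lift_arm 0.65 [354.3, 215.1] (np.int64(328), np.int64(368), np.int64(205), np.int64(236))
tank 0.92 [330.8, 263.7] (np.int64(282), np.int64(380), np.int64(223), np.int64(306))
tank 0.29 [349.9, 223.2] (np.int64(328), np.int64(367), np.int64(205), np.int64(236))
```

View pics/scene0.png

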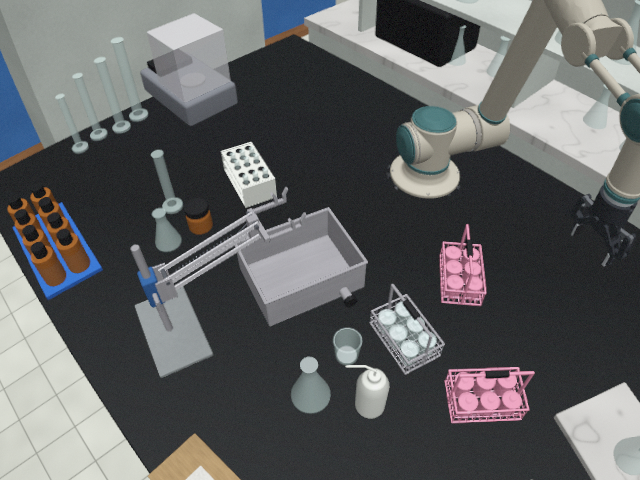

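View pics/side0.png

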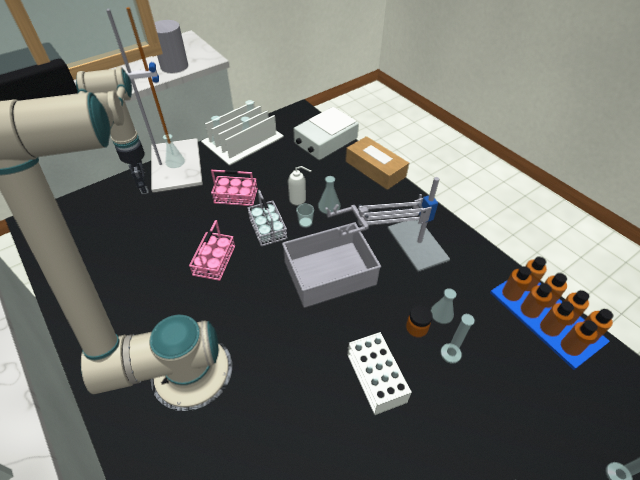

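Scene: the steel basket is at (405,330), the pink ones at (463,270) and (486,395). The tank is at (302,265), the hook tips at about (285,192) and (303,222), and the post clamp at (150,283). In the side view the basket is at (268,222), the tank at (331,264), and the hooks at about (330,212) and (345,232).

Run:
```python
from h import *
a=cv2.imread("pics/scene0.png")[175:385,120:450]; b=cv2.imread("pics/side0.png")[170:310,235:455]
a=cv2.resize(a,None,fx=2.4,fy=2.4,interpolation=3)[:504,:792]
cv2.imwrite("pics/ca.png",a)
cv2.imwrite("pics/cb.png",cv2.resize(b,None,fx=3.6,fy=3.6,interpolation=3))
```

```text
(no output)
```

View pics/ca.png

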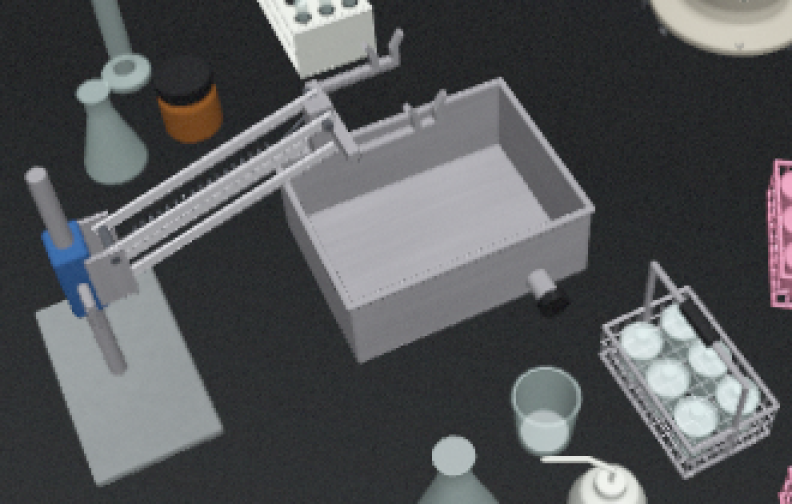

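View pics/cb.png

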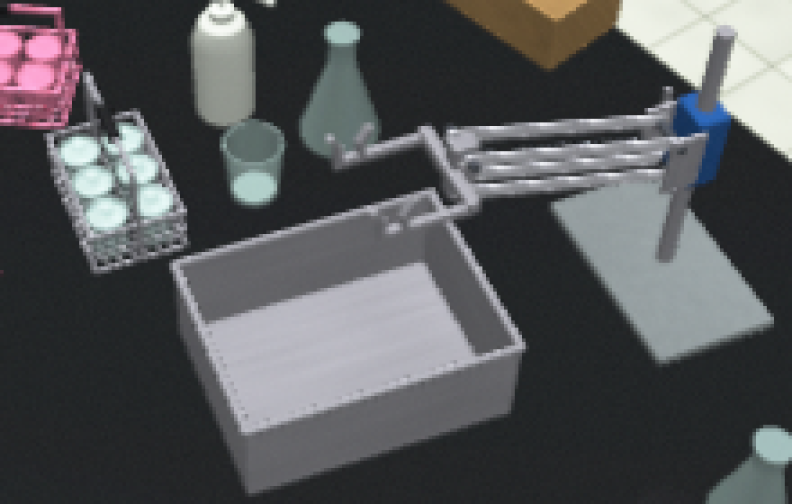

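```bash
cat > fit.py <<'E'
from h import *
from scipy.optimize import least_squares
np.set_printoptions(precision=4,suppress=True)
S=lambda p:np.array(p)/2.4+[120,175]
D=lambda p:np.array(p)/3.6+[235,170]
sc,sd=get_image("scene"),get_image("side")
def fit(name,pts,x0,zfree=False):
    # pts: (local xyz mm, scene crop px|None, side crop px|None)
    def res(v,full=False):
        c,s=np.cos(v[2]),np.sin(v[2]);L=np.array([p[0] for p in pts],float)/1000
        W=np.c_[c*L[:,0]-s*L[:,1]+v[0],s*L[:,0]+c*L[:,1]+v[1],L[:,2]]
        r=[]
        for im,k,f in((sc,1,S),(sd,2,D)):
            P=proj(im,W)
            for i,p in enumerate(pts):
                if p[k] is not None:r.append(P[i]-f(p[k]))
        return np.ravel(r)
    b=min((least_squares(res,[*x0,y],loss="soft_l1") for y in np.arange(0,6.2,.7)),key=lambda o:o.cost)
    print(name,b.x,"r=",np.hypot(*b.fun.reshape(-1,2).T).round(1)); return b.x
# image order of corners: take both permutations through yaw search
t=atz(sc,[S((430,190))],.1)[0];print("tank approx",t)
fit("tank",[((130,100,100),(594,210),(172,263)),((130,-100,100),(500,79),(247,433)),((-130,-100,100),None,(524,347)),((-130,100,100),(357,305),(435,190))],t[:2])
s=atz(sc,[S((400,70))],.25)[0];print("hook approx",s)
q=0;hx=220*(1-np.cos(.28));hz=189+220*np.sin(.28)
H=lambda x,y,z:(x+hx,y,z+hz)
# y sign resolved by yaw fit: +y hook = right-hand of arm seen from rod? try both
A=lambda m:[(H(-18,-45*m,27),(443,95),(333,138)),(H(-18,45*m,27),(398,32),None),(H(17,-45*m,27),(410,105),(370,126)),(H(17,45*m,27),(372,45),None),
 (H(85,-50*m,5),(355,157),(428,130)),((305,0,204),(100,240),(682,155))]
fit("stand+",A(1),s[:2]);fit("stand-",A(-1),s[:2])
b=atz(sc,[S((690,380))],.055)[0];print("basket approx",b)
B=[((-50,-78,55),(603,330),(136,113)),((50,-78,55),(688,290),(48,132)),((50,78,55),(776,403),(95,260)),((0,0,125),(703,325),(101,115)),((0,-75,128),(654,264),None)]
fit("basket",B,b[:2])
B=[((50,-78,55),(688,290),None),((-50,-78,55),(603,330),None),((50,78,55),(776,403),None),((0,0,125),(703,325),None),((0,-75,128),(654,264),None)]
fit("basket scene only",B,b[:2])
E
python3 fit.py
```

```text
tank approx [0.5432 0.0472 0.1   ]
tank [0.5868 0.0901 1.9708] r= [  3.1 119.5  73.4   0.9  84.   31.5  53.2]
hook approx [0.5459 0.0165 0.25  ]
stand+ [ 0.5899  0.1197 -0.6093] r= [ 1.  63.2  4.  57.6 19.1  6.6  2.6  0.8  8.1  3.2]
stand- [ 0.5504  0.0404 -0.2636] r= [0.7 0.9 1.5 2.7 6.4 2.3 2.2 1.7 4.2 7.4]
basket approx [0.4926 0.3584 0.055 ]
basket [0.4337 0.3089 7.966 ] r= [ 2.3 43.5 47.2 22.9 23.1 27.8 20.8 28.8 14.3]
basket scene only [0.4401 0.3386 0.4304] r= [38.5 31.5  0.2 15.2  4.3]
```

Run:
```python
s=open("fit.py").read().split("t=atz")[0]
open("fit.py","w").write(s)
from fit import *
t=fit("tank",[((-130,100,100),(594,210),(172,263)),((-130,-100,100),(500,79),(247,433)),((130,-100,100),None,(524,347)),((130,100,100),(357,305),(435,190))],[.55,.05])
hx=220*(1-np.cos(.28));hz=189+220*np.sin(.28)
H=lambda x,y,z:(x+hx,y,z+hz)
A=[(H(-18,45,27),(443,95),(333,138)),(H(-18,-45,27),(398,32),None),(H(17,45,27),(410,105),(370,126)),(H(17,-45,27),(372,45),None),((305,0,204),(100,240),(682,155))]
fit("stand",A,t[:2])
B=[((-50,-78,55),(688,290),(95,265)),((-50,78,55),(776,403),(48,132)),((50,-78,55),(603,330),(186,240)),((50,78,55),None,(136,113)),((0,0,125),(703,325),(101,115)),((0,-75,128),(654,264),None)]
fit("basket",B,[.47,.35])
for l in("beaker","wash_bottle","flask_a","jar","tube_rack"):
    for m in masks_of(sc,l)[:2]:
        ys,xs=np.where(m["region"]);print(l,round(m["p"],2),atz(sc,[[m["xy"][0],ys.max()-3]],0)[0])
```

```text
tank [0.5391 0.0424 6.011 ] r= [1.5 0.8 3.  0.6 1.3 1.6 2.3]
stand [0.5514 0.0396 5.9982] r= [1.2 0.8 2.6 3.  3.3 1.9 1.2 5.5]
basket [ 0.4817  0.3474 -0.252 ] r= [1.8 2.4 1.7 2.  0.2 8.1 1.5 8.7 1.8 2. ]
beaker 0.68 [0.615 0.299 0.   ]
beaker 0.29 [0.7565 0.3263 0.    ]
wash_bottle 0.87 [0.6726 0.4223 0.    ]
flask_a 0.82 [ 0.7497 -0.2895  0.    ]
flask_a 0.72 [0.7581 0.3248 0.    ]
jar 0.88 [ 0.6484 -0.2815  0.    ]
jar 0.61 [ 0.4745 -0.2661  0.    ]
tube_rack 0.76 [ 0.4696 -0.2615  0.    ]
```

Call:
play_rows:
  series:
    - {"dx": 20,"dy": -14,"dz": 5,"turn": -0.12,"fingers": -1}
    - {"dx": 25,"dy": -17,"dz": 5,"turn": -0.12,"fingers": -1}
    - {"dx": 25,"dy": -17,"dz": 5,"turn": -0.12,"fingers": -1}
    - {"dx": 25,"dy": -17,"dz": 5,"turn": -0.12,"fingers": -1}
    - {"dx": 25,"dy": -17,"dz": 5,"turn": -0.12,"fingers": -1}
    - {"dx": 25,"dy": -17,"dz": 5,"turn": -0.12,"fingers": -1}
    - {"dx": 25,"dy": -17,"dz": 5,"turn": -0.12,"fingers": -1}
    - {"dx": 25,"dy": -17,"dz": 5,"turn": -0.12,"fingers": -1}
    - {"dx": 25,"dy": -17,"dz": 5,"turn": -0.12,"fingers": -1}
    - {"dx": 25,"dy": -17,"dz": 5,"turn": -0.12,"fingers": -1}
    - {"dx": 25,"dy": -17,"dz": 0,"turn": -0.12,"fingers": -1}
    - {"dx": 25,"dy": -17,"dz": 0,"turn": -0.12,"fingers": -1}
    - {"dx": 15,"dy": -10,"dz": 0,"turn": -0.12,"fingers": -1}
    - {"fingers": -1}
    - {"fingers": -1}
  squeeze: 60

```text
invalid input at $.series[13]: expected keys fingers, dx, dy, dz, turn
```

Run:
```python
from h import *
np.set_printoptions(precision=4,suppress=True)
st=get_state();im=get_image("wrist");save(im,"w1.png")
print(st["position"],R_q(st["ee_rot"])[:,0],st["contact_force"],st["clock"]);R,t=cam(im,st);print("cam",-R.T@t,R[2])
np.save("w1.npy",{"st":st},allow_pickle=True)
for l in("basket","handle"):
    for m in masks_of(im,l)[:3]:
        ys,xs=np.where(m["region"]);print(l,round(m["p"],2),m["xy"],xs.min(),xs.max(),ys.min(),ys.max())
c,s=np.cos(-.252),np.sin(-.252);L=np.array([[0,-75,125],[0,75,125],[0,0,125],[0,-25,125],[0,25,125]])/1000
print(proj(im,np.c_[c*L[:,0]-s*L[:,1]+.4817,s*L[:,0]+c*L[:,1]+.3474,L[:,2]],st))
```

```text
[0.1538 0.5541 0.2423] [0.2675 0.9636 0.0001] [ 1.172   0.8615 -0.6823] 1.25
cam [0.0806 0.5744 0.3745] [ 0.2875 -0.0802 -0.9544]
basket 0.96 [100.8, 324.8] 0 225 262 402
basket 0.57 [410.2, 416.4] 367 447 380 443
handle 0.89 [98.0, 330.4] 0 224 263 403
handle 0.79 [412.7, 415.2] 366 449 380 444
[[141.1314 574.0008]
 [283.2191 578.9997]
 [211.0264 577.6001]
 [187.4047 576.6448]
 [234.9035 578.311 ]]
```

View pics/w1.png

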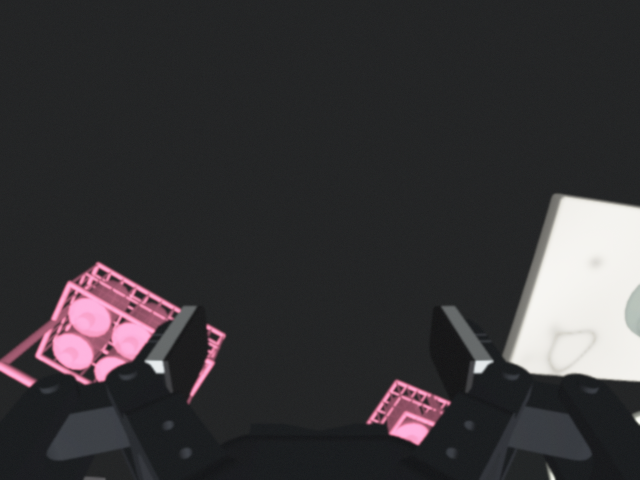

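Call:
play_rows:
  series:
    - {"dx": 26,"dy": -12,"dz": 4,"turn": -0.12,"fingers": -1}
    - {"dx": 26,"dy": -12,"dz": 4,"turn": -0.12,"fingers": -1}
    - {"dx": 26,"dy": -12,"dz": 4,"turn": -0.12,"fingers": -1}
    - {"dx": 26,"dy": -12,"dz": 4,"turn": -0.12,"fingers": -1}
    - {"dx": 26,"dy": -12,"dz": 4,"turn": -0.12,"fingers": -1}
    - {"dx": 26,"dy": -12,"dz": 4,"turn": -0.12,"fingers": -1}
    - {"dx": 26,"dy": -12,"dz": 4,"turn": -0.12,"fingers": -1}
    - {"dx": 26,"dy": -12,"dz": 4,"turn": -0.12,"fingers": -1}
    - {"dx": 26,"dy": -12,"dz": 4,"turn": -0.12,"fingers": -1}
    - {"dx": 26,"dy": -12,"dz": 4,"turn": -0.12,"fingers": -1}
    - {"dx": 26,"dy": -12,"dz": 4,"turn": -0.12,"fingers": -1}
    - {"dx": 26,"dy": -12,"dz": 0,"turn": -0.12,"fingers": -1}
    - {"dx": 24,"dy": -10,"dz": 0,"turn": -0.12,"fingers": -1}
    - {"dx": 0,"dy": 0,"dz": 0,"turn": 0,"fingers": -1}
    - {"dx": 0,"dy": 0,"dz": 0,"turn": 0,"fingers": -1}
  squeeze: 60

```text
clock: 2.65
position: [0.5039, 0.3907, 0.2881]
ee_rot: [-0.003, 0.987, -0.162, 0.002]
contact_force: [-0.0, 0.9, 0.3]
width: 0.085
```

```bash
cat > look.py <<'E'
from h import *
np.set_printoptions(precision=4,suppress=True)
import sys
st=get_state();im=get_image("wrist");save(im,sys.argv[1])
print(st["position"],R_q(st["ee_rot"])[:,0],st["contact_force"],st["clock"]);R,t=cam(im,st);print("cam",-R.T@t,R[2])
for l in("basket","handle"):
    for m in masks_of(im,l)[:3]:
        ys,xs=np.where(m["region"]);print(l,round(m["p"],2),m["xy"],xs.min(),xs.max(),ys.min(),ys.max())
c,s=np.cos(-.252),np.sin(-.252);L=np.array([[0,-75,125],[0,75,125],[0,0,125],[0,-25,125],[0,25,125]])/1000
print(proj(im,np.c_[c*L[:,0]-s*L[:,1]+.4817,s*L[:,0]+c*L[:,1]+.3474,L[:,2]],st))
np.savez("last.npz",im={k:v for k,v in im.items()},st=st)
E
python3 look.py w2.png
```

```text
[0.5039 0.3907 0.2881] [ 0.9473 -0.3204  0.0038] [-0.0384  0.8755  0.2602] 2.65
cam [0.528  0.4622 0.4208] [-0.0907 -0.2789 -0.956 ]
basket 0.95 [120.6, 304.6] 54 197 238 384
basket 0.89 [312.0, 241.7] 253 365 163 359
handle 0.71 [311.4, 244.3] 252 364 163 359
handle 0.7 [116.2, 307.4] 54 197 238 384
handle 0.63 [235.3, 42.2] 118 323 0 112
[[315.6994 353.3124]
 [300.7771 185.0149]
 [308.7363 275.3079]
 [311.1656 302.6273]
 [306.1957 246.6175]]
```

View pics/w2.png

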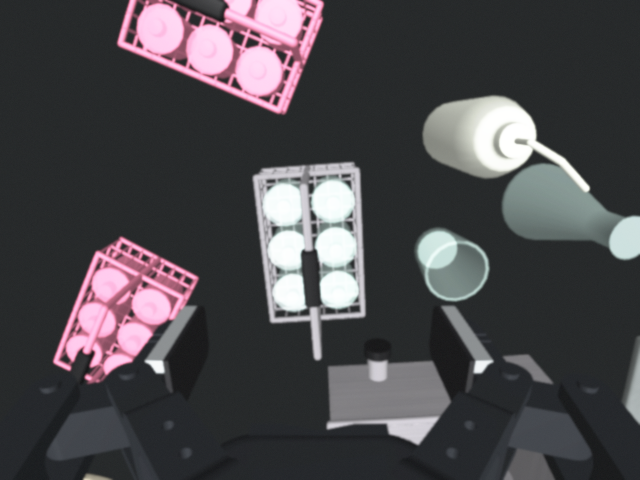

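Wrist view: the steel basket is in the centre, its grip running from (310,251) to (313,306) and the near end of the bar at (318,358). This agrees with the fit to a few pixels. The beaker is at (455,262).

Run:
```python
from h import *
np.set_printoptions(precision=4,suppress=True)
z=np.load("last.npz",allow_pickle=True);im=z["im"].item();st=z["st"].item()
g=im["pixels"].astype(int).max(2)
# dark grip rows: center columns
sub=g[235:325,290:335]
for r in range(245,318,6):
    row=g[r,298:326];print(r,row[::1])
P=atz(im,[[311,278.5],[310,251],[312.5,306],[318,356],[305.5,180]],.125,st);print(P)
```

```text
245 [253 253 253 253 252 248 230 215 215 215 213 212 206 184 139  99 125 191
 232 249 253 254 254 253 253 253 253 253]
251 [253 251 239 176  93  53  63  90 107 112 111 106  98  78  61  45  35  43
  96 183 244 253 254 253 253 253 252 253]
257 [253 247 207 123  67  56  56  59  57  57  55  55  54  54  53  51  49  45
  52 103 173 227 245 249 251 252 252 253]
263 [248 241 218 148  78  54  56  57  57  57  56  55  55  54  52  53  48  46
  42  40  63 127 191 206 180 173 196 218]
269 [179 152 124  94  62  51  54  57  57  56  57  56  54  54  52  53  51  48
  45  39  42  75 120 146 141 127 123 125]
275 [240 229 208 173 120  68  53  56  57  57  57  56  55  55  52  53  51  50
  46  42  49  77 123 159 165 156 162 189]
281 [254 254 253 248 215 131  70  54  56  57  58  56  56  56  52  53  50  50
  48  44  50  98 172 234 251 253 253 253]
287 [254 254 254 253 247 195 105  57  57  58  57  56  56  54  55  53  52  52
  48  46  53 107 195 247 253 254 253 253]
293 [251 252 253 253 249 222 143  76  54  56  58  56  57  55  54  53  53  51
  48  46  43  73 161 238 253 254 253 253]
299 [254 254 254 254 253 249 206 115  63  56  58  55  56  55  53  54  51  51
  51  48  45  53  98 168 223 240 245 248]
305 [252 252 251 248 243 236 220 175 113  71  58  58  59  60  61  61  60  61
  59  55  59  71 102 131 139 141 158 184]
311 [153 145 114  83  68  55  48  44  43  45  60 109 169 204 215 215 213 208
 194 167 139 119  97  72  81 110 111  82]
317 [190 191 192 194 194 197 198 200 200 201 202 198 194 201 212 214 213 211
 204 181 148 132 154 189 208 212 213 214]
[[0.4825 0.3441 0.125 ]
 [0.4896 0.3671 0.125 ]
 [0.4755 0.3198 0.125 ]
 [0.464  0.2715 0.125 ]
 [0.5051 0.4225 0.125 ]]
```

Call:
play_rows:
  series:
    - {"dx": -5,"dy": -12,"dz": -15,"turn": 0.02,"fingers": -1}
    - {"dx": -6,"dy": -12,"dz": -15,"turn": 0.02,"fingers": -1}
    - {"dx": -5,"dy": -12,"dz": -15,"turn": 0.015,"fingers": -1}
    - {"dx": -5,"dy": -11,"dz": -15,"turn": 0,"fingers": -1}
    - {"dx": 0,"dy": 0,"dz": -15,"turn": 0,"fingers": -1}
    - {"dx": 0,"dy": 0,"dz": 0,"turn": 0,"fingers": -1}
    - {"dx": 0,"dy": 0,"dz": 0,"turn": 0,"fingers": -1}

```text
clock: 3.38
position: [0.4716, 0.3485, 0.2133]
ee_rot: [-0.005, 0.992, -0.124, 0.002]
contact_force: [-0.2, 0.0, -0.4]
width: 0.0854
```

Call:
play_rows:
  series:
    - {"dx": 6,"dy": -3,"dz": -18,"turn": -0.02,"fingers": -1}
    - {"dx": 4,"dy": -2,"dz": -18,"turn": 0,"fingers": -1}
    - {"dx": 0,"dy": 0,"dz": -18,"turn": 0,"fingers": -1}
    - {"dx": 0,"dy": 0,"dz": 0,"turn": 0,"fingers": -1}
    - {"dx": 0,"dy": 0,"dz": 0,"turn": 0,"fingers": -1}

```text
clock: 3.8
position: [0.4825, 0.349, 0.1647]
ee_rot: [-0.009, 0.991, -0.131, 0.007]
contact_force: [-0.1, 0.1, 0.6]
width: 0.0854
```

Call:
play_rows:
  series:
    - {"dx": 0,"dy": -5,"dz": -16,"turn": 0,"fingers": -1}
    - {"dx": 0,"dy": 0,"dz": -16,"turn": 0,"fingers": -1}
    - {"dx": 0,"dy": 0,"dz": -15,"turn": 0,"fingers": -1}
    - {"dx": 0,"dy": 0,"dz": 0,"turn": 0,"fingers": -1}
    - {"dx": 0,"dy": 0,"dz": 0,"turn": 0,"fingers": -1}

```text
clock: 4.22
position: [0.4865, 0.3491, 0.1259]
ee_rot: [-0.014, 0.992, -0.129, 0.013]
contact_force: [0.4, 0.0, 0.6]
width: 0.0855
```

```bash
cat > s.py <<'E'
from h import *
np.set_printoptions(precision=4,suppress=True)
for i in range(3):
    st=get_state();R=R_q(st["ee_rot"]);print(st["position"],"yaw",np.arctan2(R[1,0],R[0,0]).round(4),"z",R[:,2],st["contact_force"],st["moment"],st["width"],st["clock"])
    if i<2:get_image("side")
E
python3 s.py
```

```text
[0.4865 0.3491 0.1259] yaw -0.2581 z [ 0.0285  0.0249 -0.9993] [0.3979 0.0397 0.553 ] [-0.0057  0.0632 -0.0187] 0.08545055198698157 4.2167
[0.4864 0.3492 0.126 ] yaw -0.2581 z [ 0.0286  0.025  -0.9993] [-0.5388  0.4607  0.6516] [-0.0033 -0.004  -0.0473] 0.08529020653145314 4.2667
[0.4866 0.3491 0.126 ] yaw -0.2581 z [ 0.0289  0.025  -0.9993] [0.3968 0.7982 0.0029] [-0.0357  0.0268  0.0012] 0.08535042533760222 4.3167
```

Call:
play_rows:
  series:
    - {"dx": -5,"dy": -6,"dz": -5,"turn": 0,"fingers": -1}
    - {"dx": 0,"dy": 0,"dz": -4,"turn": 0,"fingers": -1}
    - {"dx": 0,"dy": 0,"dz": 0,"turn": 0,"fingers": -1}

```text
clock: 4.57
position: [0.4825, 0.3437, 0.1197]
ee_rot: [-0.016, 0.992, -0.128, 0.015]
contact_force: [0.7, -0.1, -0.3]
width: 0.0855
```

```bash
python3 s.py; python3 look.py w3.png
```

```text
[0.4825 0.3437 0.1197] yaw -0.2576 z [ 0.0338  0.0277 -0.999 ] [ 0.6752 -0.0983 -0.328 ] [-0.031   0.0143 -0.0277] 0.0854624164732377 4.5667
[0.4824 0.3436 0.1199] yaw -0.2575 z [ 0.0335  0.0275 -0.9991] [-0.1828  0.2488  0.2098] [-0.0797 -0.0052 -0.0039] 0.0855423558274249 4.6167
[0.4826 0.3437 0.1199] yaw -0.2576 z [ 0.0338  0.0276 -0.999 ] [-0.2888  0.2001  0.4158] [ 0.0096 -0.0094  0.0133] 0.0855134738978023 4.6667
[0.4826 0.3437 0.1199] [ 0.9667 -0.2546  0.0256] [-0.2888  0.2001  0.4158] 4.6667
cam [0.4979 0.4138 0.2547] [-0.0439 -0.2628 -0.9639]
basket 0.97 [40.8, 317.9] 0 119 225 419
basket 0.93 [273.4, 7.9] 234 291 0 23
basket 0.91 [314.3, 248.6] 212 413 106 429
handle 0.84 [39.0, 318.9] 0 119 225 421
handle 0.72 [311.2, 250.2] 212 413 105 429
handle 0.57 [268.7, 9.1] 232 290 0 23
[[314.796  476.2991]
 [310.852  109.7618]
 [313.0244 321.9448]
 [313.6627 379.3565]
 [312.3391 257.9872]]
```

View pics/w3.png

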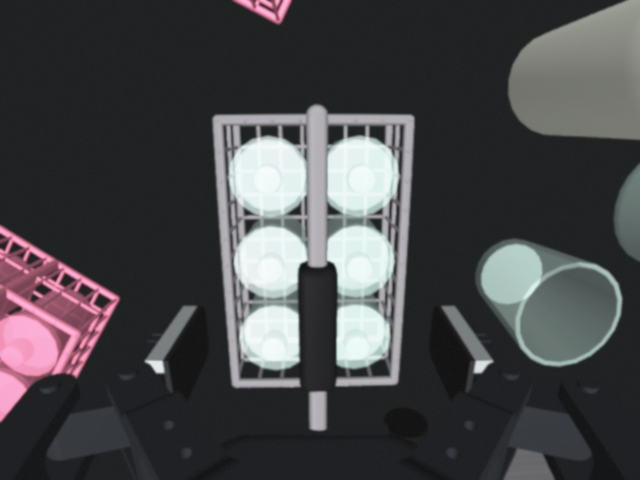

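The bar is centred between the pads: grip at columns 300–336 and rows 262–390, with a clear path.

Call:
play_rows:
  series:
    - {"dx": 0,"dy": 0,"dz": -3,"turn": -0.01,"fingers": -1}
    - {"dx": 0,"dy": 0,"dz": 0,"turn": 0,"fingers": 0.3}
    - {"dx": 0,"dy": 0,"dz": 0,"turn": 0,"fingers": 1}
    - {"dx": 0,"dy": 0,"dz": 0,"turn": 0,"fingers": 1}
    - {"dx": 0,"dy": 0,"dz": 0,"turn": 0,"fingers": 1}
    - {"dx": 0,"dy": 0,"dz": 0,"turn": 0,"fingers": 1}
    - {"dx": 0,"dy": 0,"dz": 0,"turn": 0,"fingers": 1}
    - {"dx": 0,"dy": 0,"dz": 0,"turn": 0,"fingers": 1}
    - {"dx": 0,"dy": 0,"dz": 0,"turn": 0,"fingers": 1}
    - {"dx": 0,"dy": 0,"dz": 0,"turn": 0,"fingers": 1}
  squeeze: 50

```text
clock: 5.65
position: [0.483, 0.3442, 0.1163]
ee_rot: [-0.016, 0.991, -0.134, 0.015]
contact_force: [0.3, -0.1, 0.5]
width: 0.0132
```

```bash
python3 s.py
```

```text
[0.483  0.3442 0.1163] yaw -0.269 z [ 0.0333  0.0275 -0.9991] [ 0.2865 -0.0811  0.4718] [-0.0443  0.1275 -0.0949] 0.013204748426541417 5.65
[0.483  0.3442 0.1163] yaw -0.2691 z [ 0.0334  0.0275 -0.9991] [ 0.3676 -1.2202 -0.5734] [ 0.0239  0.1009 -0.0045] 0.0129044921642458 5.7
[0.483  0.3442 0.1163] yaw -0.2691 z [ 0.0334  0.0275 -0.9991] [ 0.2295  0.204  -0.284 ] [ 0.0194  0.0736 -0.018 ] 0.013435532153911344 5.75
```

Call:
play_rows:
  series:
    - {"dx": 0,"dy": 0,"dz": 8,"turn": 0,"fingers": 1}
    - {"dx": 0,"dy": 0,"dz": 16,"turn": 0,"fingers": 1}
    - {"dx": 0,"dy": 0,"dz": 20,"turn": 0,"fingers": 1}
    - {"dx": 0,"dy": 0,"dz": 20,"turn": 0,"fingers": 1}
    - {"dx": 0,"dy": 0,"dz": 20,"turn": 0,"fingers": 1}
    - {"dx": 0,"dy": 0,"dz": 20,"turn": 0,"fingers": 1}
    - {"dx": 0,"dy": 0,"dz": 20,"turn": 0,"fingers": 1}
    - {"dx": 0,"dy": 0,"dz": 20,"turn": 0,"fingers": 1}
    - {"dx": 0,"dy": 0,"dz": 20,"turn": 0,"fingers": 1}
    - {"dx": 0,"dy": 0,"dz": 12,"turn": 0,"fingers": 1}
    - {"dx": 0,"dy": 0,"dz": 6,"turn": 0,"fingers": 1}
    - {"dx": 0,"dy": 0,"dz": 0,"turn": 0,"fingers": 1}
    - {"dx": 0,"dy": 0,"dz": 0,"turn": 0,"fingers": 1}
    - {"dx": 0,"dy": 0,"dz": 0,"turn": 0,"fingers": 1}

```text
clock: 6.92
position: [0.4673, 0.335, 0.2896]
ee_rot: [-0.0, 0.991, -0.133, -0.004]
contact_force: [-0.8, -1.0, -7.4]
width: 0.0131
```

```bash
python3 s.py
```

```text
[0.4673 0.335  0.2896] yaw -0.2673 z [-0.0087  0.0021 -1.    ] [-0.7689 -0.977  -7.4367] [-0.018  -0.0448  0.011 ] 0.01310930846512553 6.9167
[0.4671 0.3348 0.2891] yaw -0.2674 z [-0.0097  0.0016 -1.    ] [ 0.2692 -1.3207 -7.5292] [-0.1068  0.0375 -0.009 ] 0.01284363896809369 6.9667
[0.4671 0.3349 0.2892] yaw -0.2674 z [-0.0097  0.0016 -1.    ] [-0.4461  0.6276 -7.9352] [-0.0097 -0.0078  0.0171] 0.013341161739939555 7.0167
```

Call:
play_rows:
  series:
    - {"dx": -1,"dy": -8,"dz": 1,"turn": 0,"fingers": 1}
    - {"dx": -1,"dy": -15,"dz": 1,"turn": 0,"fingers": 1}
    - {"dx": -1,"dy": -20,"dz": 1,"turn": 0,"fingers": 1}
    - {"dx": -1,"dy": -20,"dz": 1,"turn": 0,"fingers": 1}
    - {"dx": -1,"dy": -20,"dz": 1,"turn": 0,"fingers": 1}
    - {"dx": -1,"dy": -20,"dz": 1,"turn": 0,"fingers": 1}
    - {"dx": -1,"dy": -20,"dz": 1,"turn": 0,"fingers": 1}
    - {"dx": -1,"dy": -20,"dz": 0,"turn": 0,"fingers": 1}
    - {"dx": -1,"dy": -20,"dz": 0,"turn": 0,"fingers": 1}
    - {"dx": -1,"dy": -20,"dz": 0,"turn": 0,"fingers": 1}
    - {"dx": -1,"dy": -20,"dz": 0,"turn": 0,"fingers": 1}
    - {"dx": -1,"dy": -20,"dz": 0,"turn": 0,"fingers": 1}
    - {"dx": -1,"dy": -15,"dz": 0,"turn": 0,"fingers": 1}
    - {"dx": -1,"dy": -8,"dz": 0,"turn": 0,"fingers": 1}
    - {"dx": 0,"dy": -4,"dz": 0,"turn": 0,"fingers": 1}
    - {"dx": 0,"dy": 0,"dz": 0,"turn": 0,"fingers": 1}
    - {"dx": 0,"dy": 0,"dz": 0,"turn": 0,"fingers": 1}

```text
clock: 8.43
position: [0.4399, 0.0564, 0.2917]
ee_rot: [0.008, 0.991, -0.136, -0.01]
contact_force: [0.4, 0.3, -6.5]
width: 0.013
```

```bash
python3 s.py
python3 - <<'E'
from h import *
np.set_printoptions(precision=4,suppress=True)
st=get_state()
w=get_image("wrist");save(w,"w4.png");sc=get_image("scene");save(sc,"s4.png");sd=get_image("side");save(sd,"d4.png")
np.savez("last.npz",w=w,sc=sc,sd=sd,st=st)
A=cv2.resize(w["pixels"],(400,300),interpolation=cv2.INTER_AREA)
c=lambda im,x,y:cv2.resize(im["pixels"][y:y+75,x:x+100],(400,300),interpolation=3)
B=c(sc,225,170);C=c(sd,310,190)
cv2.imwrite("pics/m4.png",np.vstack([np.hstack([A,B]),np.hstack([C,c(sc,300,150)])])[:,:,::-1])
E
```

```text
[0.4399 0.0564 0.2917] yaw -0.2721 z [-0.0212 -0.0132 -0.9997] [ 0.4476  0.2909 -6.4916] [ 0.0323 -0.0707  0.0009] 0.012979977655332446 8.4333
[0.4399 0.0565 0.2917] yaw -0.2716 z [-0.0213 -0.0135 -0.9997] [ 0.0312 -0.6716 -7.0709] [ 0.0337 -0.0466  0.0367] 0.013188291719367645 8.4833
[0.4401 0.0568 0.2917] yaw -0.271 z [-0.0212 -0.0135 -0.9997] [ 0.0748 -0.183  -6.1637] [ 0.0961 -0.0773  0.0011] 0.013119394995386101 8.5333
```

View pics/m4.png

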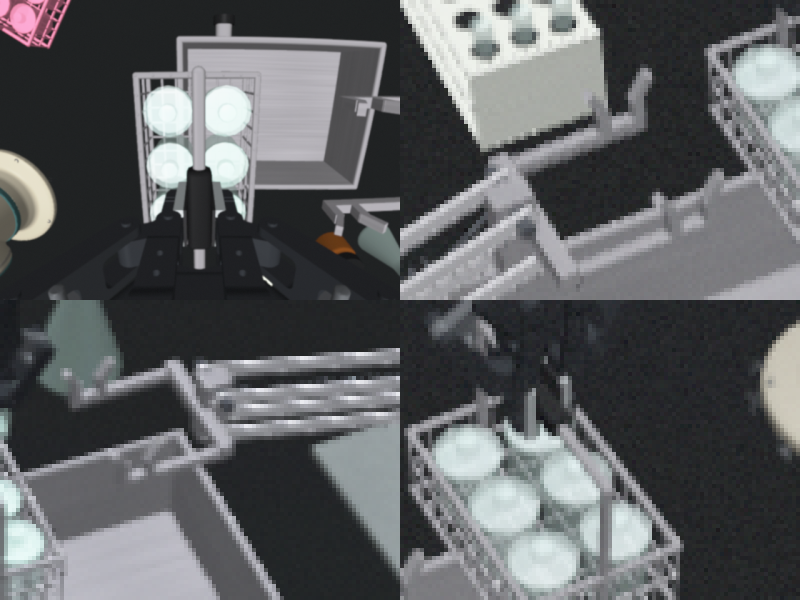

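Run:
```python
from h import *
from scipy.optimize import least_squares
np.set_printoptions(precision=4,suppress=True)
z=np.load("last.npz",allow_pickle=True);w,sc,sd,st=[z[k].item() for k in("w","sc","sd","st")]
L=np.array([[-18.5,-45,27],[18.5,-45,27],[-18.5,45,27],[18.5,45,27]])/1000
S=np.array([[286.5,187.5],[274,193.75],[304.25,213.5],[290.25,219]]);D=np.array([[342,230],[348,227],[326.75,207.75],[336.25,205]])
def W(v,L=L):
    c,s=np.cos(v[2]),np.sin(v[2]);return np.c_[c*L[:,0]-s*L[:,1]+v[0],s*L[:,0]+c*L[:,1]+v[1],L[:,2]+v[3]]
def r(v): return np.r_[(proj(sc,W(v))-S).ravel(),(proj(sd,W(v))-D).ravel()]
for fz in(False,True):
    f=(lambda u:r(u)) if fz else (lambda u:r(np.r_[u,.25]))
    o=least_squares(f,[.56,.037,-.28,.25] if fz else [.56,.037,-.28]);print(o.x,o.fun.round(1))
    if not fz:v=np.r_[o.x,.25]
P=proj(w,W(v),st);print("wrist lips",P)
p0=proj(w,W(v,np.zeros((1,3))),st);print(p0)
im=w["pixels"].copy()
for p in P: cv2.circle(im,tuple(int(x) for x in p),3,(255,0,0),1)
b=proj(w,[[st["position"][0]-.075*np.sin(-.271),st["position"][1]+.075*np.cos(-.271),.3004]],st);print("bar end",b)
cv2.circle(im,tuple(int(x) for x in b[0]),3,(255,0,0),1)
cv2.imwrite("pics/w4c.png",cv2.resize(im[90:390,270:640],None,fx=2.1,fy=2,interpolation=3)[:,:,::-1])
```

```text
[ 0.5566  0.0354 -0.2424] [-0.1 -0.5 -2.7 -1.2  0.6 -1.2 -1.  -0.6 -4.3 -1.8  1.2 -2.3 -1.3  0.1
  0.4 -0.5]
[ 0.556   0.0345 -0.2412  0.2462] [-0.1  0.4 -2.6 -0.3  0.6 -0.3 -1.   0.3 -4.3 -0.6  1.2 -1.2 -1.3  1.2
  0.3  0.7]
wrist lips [[537.1422 372.2765]
 [612.1032 368.1783]
 [573.3483 177.2866]
 [660.0303 176.8457]]
[[561.1284 258.9643]]
bar end [[317.0009 121.5787]]
```

View pics/w4c.png

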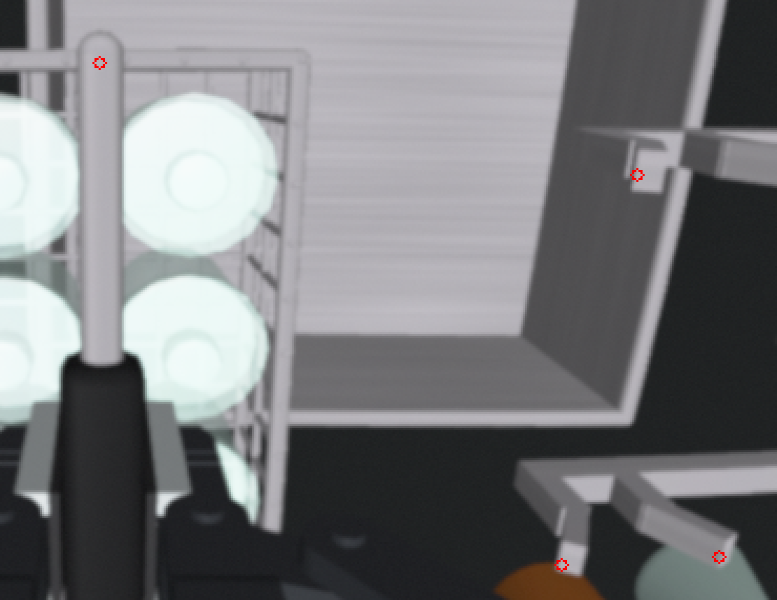

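Run:
```python
from h import *
from scipy.optimize import least_squares
np.set_printoptions(precision=4,suppress=True)
z=np.load("last.npz",allow_pickle=True);w,sc,sd,st=[z[k].item() for k in("w","sc","sd","st")]
L=np.array([[-18.5,-45,27],[18.5,-45,27],[-18.5,45,27],[18.5,45,27]])/1000
S=np.array([[286.5,187.5],[274,193.75],[304.25,213.5],[290.25,219]]);D=np.array([[342,230],[348,227],[326.75,207.75],[336.25,205]])
Wp=np.array([[542.4,368],[618,362],[578.6,178]])
def W(v,L=L):
    c,s=np.cos(v[2]),np.sin(v[2]);return np.c_[c*L[:,0]-s*L[:,1]+v[0],s*L[:,0]+c*L[:,1]+v[1],L[:,2]+v[3]]
def r(v): return np.r_[(proj(sc,W(v))-S).ravel(),(proj(sd,W(v))-D).ravel(),(proj(w,W(v)[:3],st)-Wp).ravel()/2.5]
o=least_squares(r,[.56,.037,-.28,.25],loss="soft_l1");print(o.x,r(o.x).round(1))
v=o.x;p=np.array(st["position"]);d=p[:2]-v[:2];c,s=np.cos(v[2]),np.sin(v[2])
print("TCP in seat frame mm",1000*np.array([c*d[0]+s*d[1],-s*d[0]+c*d[1]]))
```

```text
[ 0.5591  0.0358 -0.2306  0.2487] [-1.1  0.5 -3.6 -0.   0.  -0.3 -1.5  0.5 -3.5 -1.9  1.9 -2.6 -0.9  0.1
  0.7 -0.6 -0.2  0.4 -0.6  0.9 -1.1 -1.2]
TCP in seat frame mm [-120.6597   -6.6804]
```

Call:
play_rows:
  series:
    - {"dx": 0,"dy": 0,"dz": -6,"turn": 0.01,"fingers": 1}
    - {"dx": 0,"dy": 0,"dz": -5,"turn": 0.01,"fingers": 1}
    - {"dx": 6,"dy": -1,"dz": 0,"turn": 0,"fingers": 1}
    - {"dx": 10,"dy": -1,"dz": 0,"turn": 0,"fingers": 1}
    - {"dx": 10,"dy": -2,"dz": 0,"turn": 0,"fingers": 1}
    - {"dx": 10,"dy": -2,"dz": 0,"turn": 0,"fingers": 1}
    - {"dx": 5,"dy": -1,"dz": 0,"turn": 0,"fingers": 1}
    - {"dx": 0,"dy": 0,"dz": 0,"turn": 0,"fingers": 1}
    - {"dx": 0,"dy": 0,"dz": 0,"turn": 0,"fingers": 1}

```text
clock: 9.43
position: [0.4881, 0.0508, 0.2783]
ee_rot: [0.008, 0.992, -0.122, -0.009]
contact_force: [-0.0, -0.4, -7.7]
width: 0.0129
```

```bash
python3 s.py
```

```text
[0.4881 0.0508 0.2783] yaw -0.2449 z [-0.0203 -0.0137 -0.9997] [-0.008  -0.4326 -7.6581] [0.0175 0.0383 0.0176] 0.012928583095073583 9.4333
[0.4882 0.0508 0.2783] yaw -0.2448 z [-0.0199 -0.0139 -0.9997] [ 1.0505  0.7201 -6.5378] [-0.055  -0.1549  0.0129] 0.012663863317592585 9.4833
[0.4876 0.0509 0.2783] yaw -0.2447 z [-0.0202 -0.0138 -0.9997] [ 0.0631  0.7609 -7.3782] [ 0.0597 -0.0277 -0.031 ] 0.01307243301615532 9.5333
```

Call:
play_rows:
  series:
    - {"dx": 6,"dy": -1,"dz": 1,"turn": 0,"fingers": 1}
    - {"dx": 9,"dy": -2,"dz": 1,"turn": 0,"fingers": 1}
    - {"dx": 10,"dy": -2,"dz": 0,"turn": 0,"fingers": 1}
    - {"dx": 10,"dy": -2,"dz": 0,"turn": 0,"fingers": 1}
    - {"dx": 9,"dy": -2,"dz": 0,"turn": 0,"fingers": 1}
    - {"dx": 5,"dy": -1,"dz": 0,"turn": 0,"fingers": 1}
    - {"dx": 0,"dy": 0,"dz": 0,"turn": 0,"fingers": 1}
    - {"dx": 0,"dy": 0,"dz": 0,"turn": 0,"fingers": 1}

```text
clock: 10.2
position: [0.5421, 0.0396, 0.2807]
ee_rot: [0.008, 0.992, -0.122, -0.009]
contact_force: [-0.4, 0.4, -6.9]
width: 0.0129
```

```bash
python3 s.py
python3 - <<'E'
from h import *
st=get_state()
w=get_image("wrist");sc=get_image("scene");sd=get_image("side")
np.savez("last.npz",w=w,sc=sc,sd=sd,st=st)
c=lambda im,x,y:cv2.resize(im["pixels"][y:y+75,x:x+100],(400,300),interpolation=3)
v=[.5591,.0358];cs,s=np.cos(-.245),np.sin(-.245)
L=np.array([[-18.5,-45,27],[18.5,-45,27],[-18.5,45,27],[18.5,45,27]])/1000
P=np.c_[cs*L[:,0]-s*L[:,1]+v[0],s*L[:,0]+cs*L[:,1]+v[1],L[:,2]+.249]
print(proj(w,P,st))
cv2.imwrite("pics/m5.png",np.vstack([np.hstack([c(sc,235,165),c(sd,305,185)]),cv2.resize(w["pixels"][60:420,140:620],(400,300))[:,:] if 0 else np.hstack([cv2.resize(w["pixels"][60:420],(533,300),interpolation=cv2.INTER_AREA),np.zeros((300,267,3),np.uint8)])])[:,:,::-1])
E
```

```text
[0.5421 0.0396 0.2807] yaw -0.2448 z [-0.0194 -0.0139 -0.9997] [-0.4485  0.4271 -6.8919] [ 0.0461 -0.0025  0.0474] 0.012850414075235829 10.2
[0.5421 0.0396 0.2806] yaw -0.2448 z [-0.019  -0.014  -0.9997] [ 0.3494 -0.9269 -6.937 ] [ 0.056  -0.2323 -0.0023] 0.013194554102333948 10.25
[0.5417 0.0397 0.2807] yaw -0.2447 z [-0.0193 -0.0139 -0.9997] [ 0.1594 -0.2515 -5.9667] [ 0.0617 -0.0738 -0.052 ] 0.013309453470612307 10.3
[[316.52754682 405.87346746]
 [400.8170758  406.24545143]
 [316.14355567 205.54295495]
 [419.06067517 206.11453013]]
```

View pics/m5.png

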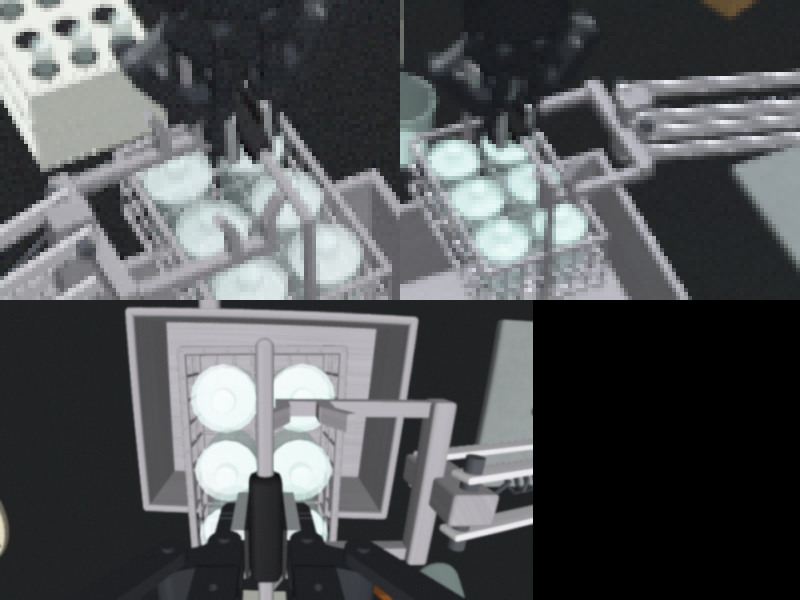

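The wrist view shows the bar just over the front lip, and the hook slots at column ≈368, parallel to the bar. So there are 17 mm left to go.

Call:
play_rows:
  series:
    - {"dx": 6,"dy": -1,"dz": 0,"turn": 0,"fingers": 1}
    - {"dx": 6,"dy": -2,"dz": 0,"turn": 0,"fingers": 1}
    - {"dx": 4,"dy": -1,"dz": 0,"turn": 0,"fingers": 1}
    - {"dx": 0,"dy": 0,"dz": -3,"turn": 0,"fingers": 1}
    - {"dx": 0,"dy": 0,"dz": -4,"turn": 0,"fingers": 1}
    - {"dx": 0,"dy": 0,"dz": -4,"turn": 0,"fingers": 1}
    - {"dx": 0,"dy": 0,"dz": 0,"turn": 0,"fingers": 1}

```text
clock: 11.03
position: [0.5583, 0.0356, 0.2694]
ee_rot: [0.008, 0.993, -0.122, -0.008]
contact_force: [-0.1, 0.2, -7.4]
width: 0.0133
```

```bash
python3 s.py
python3 - <<'E'
from h import *
st=get_state()
w=get_image("wrist")
v=[.5591,.0358];cs,s=np.cos(-.245),np.sin(-.245)
L=np.array([[-18.5,45,27],[18.5,45,27],[-7,45,10],[7,45,10]])/1000
P=np.c_[cs*L[:,0]-s*L[:,1]+v[0],s*L[:,0]+cs*L[:,1]+v[1],L[:,2]+.249]
print(proj(w,P,st).round(1))
cv2.imwrite("pics/m6.png",cv2.resize(w["pixels"][80:300,220:510],None,fx=2.7,fy=2.7,interpolation=3)[:,:,::-1])
E
```

```text
[0.5583 0.0356 0.2694] yaw -0.2441 z [-0.0184 -0.0139 -0.9997] [-0.105   0.2446 -7.4137] [-0.0002 -0.0175 -0.0239] 0.013261562815807499 11.0333
[0.5584 0.0356 0.2696] yaw -0.2441 z [-0.0181 -0.0139 -0.9997] [ 0.7453  0.3611 -8.2031] [ 0.0001 -0.0856  0.0047] 0.01321471690886234 11.0833
[0.5586 0.0356 0.2701] yaw -0.244 z [-0.0173 -0.014  -0.9998] [-0.1528 -0.3506 -7.7457] [0.0286 0.0121 0.0789] 0.013269428869964593 11.1333
[[263.5 213.4]
 [374.4 213.9]
 [300.8 201.8]
 [338.1 202. ]]
```

View pics/m6.png

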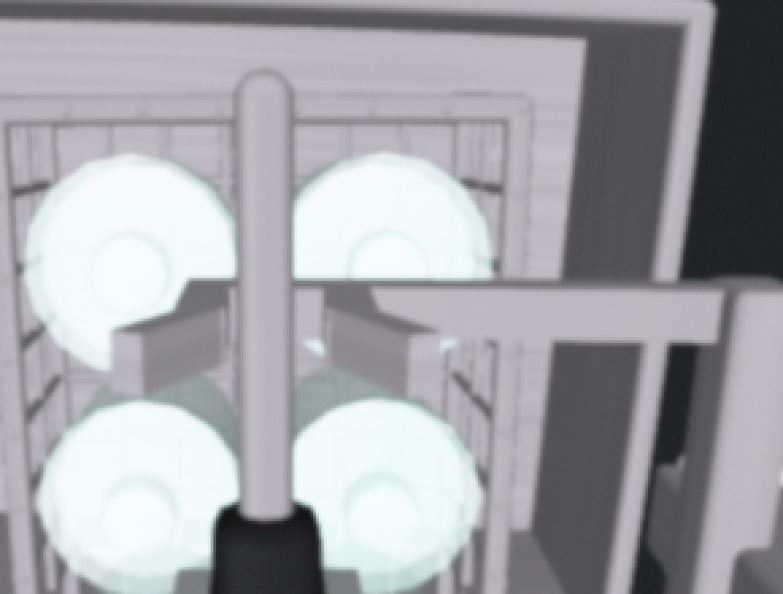

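Seen close up, the bar is inside the mouth of the hook. The slot centre is at column ≈322 and the bar at ≈318, so it needs to move about +1.7 mm.

Call:
play_rows:
  series:
    - {"dx": 2,"dy": 0,"dz": -3,"turn": 0,"fingers": 1}
    - {"dx": 0,"dy": 0,"dz": -4,"turn": 0,"fingers": 1}
    - {"dx": 0,"dy": 0,"dz": -4,"turn": 0,"fingers": 1}
    - {"dx": 0,"dy": 0,"dz": -4,"turn": 0,"fingers": 1}
    - {"dx": 0,"dy": 0,"dz": 0,"turn": 0,"fingers": 1}

```text
clock: 11.6
position: [0.561, 0.0358, 0.2546]
ee_rot: [0.008, 0.993, -0.122, -0.007]
contact_force: [-0.2, -0.8, -7.9]
width: 0.0134
```

```bash
python3 s.py
```

```text
[0.561  0.0358 0.2546] yaw -0.2438 z [-0.0152 -0.0141 -0.9998] [-0.2459 -0.7936 -7.9302] [ 0.0246  0.0424 -0.0363] 0.013361868666654134 11.6
[0.5611 0.0357 0.2549] yaw -0.2438 z [-0.015  -0.0141 -0.9998] [-0.7465 -0.0391 -7.2568] [ 0.0495 -0.0218 -0.0428] 0.01302129189441315 11.65
[0.5614 0.0357 0.2553] yaw -0.2438 z [-0.0141 -0.0142 -0.9998] [ 0.984   0.053  -6.0767] [ 0.0468 -0.035   0.0417] 0.013153747495329101 11.7
```

Call:
play_rows:
  series:
    - {"dx": -1,"dy": 0,"dz": -4,"turn": 0,"fingers": 1}
    - {"dx": -0.5,"dy": 0,"dz": -4,"turn": 0,"fingers": 1}
    - {"dx": 0,"dy": 0,"dz": -3,"turn": 0,"fingers": 1}
    - {"dx": 0,"dy": 0,"dz": -2,"turn": 0,"fingers": 1}
    - {"dx": 0,"dy": 0,"dz": 0,"turn": 0,"fingers": 1}

```text
clock: 12.12
position: [0.56, 0.0358, 0.2416]
ee_rot: [0.008, 0.993, -0.122, -0.005]
contact_force: [0.1, 0.1, -6.0]
width: 0.0131
```

```bash
python3 s.py
```

```text
[0.56   0.0358 0.2416] yaw -0.2438 z [-0.0128 -0.0141 -0.9998] [ 0.1342  0.0977 -6.0161] [ 0.0398 -0.0782  0.0017] 0.01310198637937583 12.1167
[0.5601 0.0358 0.2418] yaw -0.2438 z [-0.0124 -0.0141 -0.9998] [-0.395  -0.4956 -6.7532] [ 0.0347 -0.0408  0.0311] 0.013269534635957187 12.1667
[0.5602 0.0357 0.2421] yaw -0.2438 z [-0.0121 -0.0142 -0.9998] [ 0.5789  0.2966 -5.5527] [ 0.1287  0.0444 -0.0278] 0.012656109694663614 12.2167
```

Call:
play_rows:
  series:
    - {"dx": -1,"dy": 0.3,"dz": -4,"turn": 0,"fingers": 1}
    - {"dx": -1,"dy": 0.3,"dz": -4,"turn": 0,"fingers": 1}
    - {"dx": -1,"dy": 0.3,"dz": -4,"turn": 0,"fingers": 1}
    - {"dx": -1,"dy": 0.2,"dz": -3,"turn": 0,"fingers": 1}
    - {"dx": 0,"dy": 0,"dz": 0,"turn": 0,"fingers": 1}

```text
clock: 12.63
position: [0.5567, 0.0368, 0.2269]
ee_rot: [0.008, 0.993, -0.122, -0.004]
contact_force: [-0.3, -0.3, -6.5]
width: 0.0129
```

```bash
python3 s.py
```

```text
[0.5567 0.0368 0.2269] yaw -0.2439 z [-0.0089 -0.0146 -0.9999] [-0.2847 -0.3013 -6.5398] [ 0.0563 -0.0736 -0.0072] 0.012931240746302268 12.6333
[0.5569 0.0367 0.2272] yaw -0.2439 z [-0.0086 -0.0146 -0.9999] [-0.0963  0.1833 -5.9018] [ 0.132  -0.0083  0.0006] 0.013519423770379228 12.6833
[0.557  0.0367 0.2275] yaw -0.2438 z [-0.0084 -0.0146 -0.9999] [-0.5431 -1.0083 -5.1244] [ 0.08   -0.0396 -0.0332] 0.013264375219235035 12.7333
```

Call:
play_rows:
  series:
    - {"dx": -0.8,"dy": 0.2,"dz": -4,"turn": 0,"fingers": 1}
    - {"dx": -0.8,"dy": 0.2,"dz": -4,"turn": 0,"fingers": 1}
    - {"dx": -0.8,"dy": 0.2,"dz": -4,"turn": 0,"fingers": 1}
    - {"dx": -0.8,"dy": 0.2,"dz": -4,"turn": 0,"fingers": 1}
    - {"dx": -0.8,"dy": 0.2,"dz": -4,"turn": 0,"fingers": 1}
    - {"dx": -0.6,"dy": 0.2,"dz": -4,"turn": 0,"fingers": 1}
    - {"dx": 0,"dy": 0,"dz": 0,"turn": 0,"fingers": 1}

```text
clock: 13.32
position: [0.5534, 0.0378, 0.2024]
ee_rot: [0.008, 0.993, -0.122, -0.001]
contact_force: [-0.0, -0.8, -3.9]
width: 0.0128
```

```bash
python3 s.py
```

```text
[0.5534 0.0378 0.2024] yaw -0.2441 z [-0.0041 -0.0151 -0.9999] [-0.0257 -0.7747 -3.8907] [ 0.0686 -0.1262 -0.0364] 0.01278159514515391 13.3167
[0.5535 0.0378 0.2028] yaw -0.244 z [-0.0039 -0.0151 -0.9999] [ 1.0774 -1.1264 -4.1389] [ 0.1634 -0.0631  0.0174] 0.012956980316835233 13.3667
[0.5536 0.0377 0.2032] yaw -0.2439 z [-0.0037 -0.0152 -0.9999] [ 0.372   0.251  -4.2749] [ 0.1584  0.003  -0.0371] 0.013258070570390077 13.4167
```

Call:
play_rows:
  series:
    - {"dx": -0.6,"dy": 0.1,"dz": -4,"turn": 0,"fingers": 1}
    - {"dx": -0.5,"dy": 0.1,"dz": -4,"turn": 0,"fingers": 1}
    - {"dx": -0.4,"dy": 0.1,"dz": -4,"turn": 0,"fingers": 1}
    - {"dx": -0.3,"dy": 0,"dz": -4,"turn": 0,"fingers": 1}
    - {"dx": -0.2,"dy": 0,"dz": -4,"turn": 0,"fingers": 1}
    - {"dx": -0.1,"dy": 0,"dz": -4,"turn": 0,"fingers": 1}
    - {"dx": 0,"dy": 0,"dz": -4,"turn": 0,"fingers": 1}
    - {"dx": 0,"dy": 0,"dz": -3,"turn": 0,"fingers": 1}
    - {"dx": 0,"dy": 0,"dz": 0,"turn": 0,"fingers": 1}

```text
clock: 14.17
position: [0.5528, 0.0379, 0.1707]
ee_rot: [0.008, 0.993, -0.122, 0.001]
contact_force: [0.1, -0.1, -2.3]
width: 0.0132
```

```bash
python3 s.py
```

```text
[0.5528 0.0379 0.1707] yaw -0.244 z [ 0.0009 -0.0154 -0.9999] [ 0.1388 -0.1075 -2.2592] [ 0.1329 -0.0987 -0.0044] 0.013161806325334022 14.1667
[0.5528 0.0379 0.171 ] yaw -0.2439 z [ 0.0009 -0.0154 -0.9999] [-0.1231 -0.7515 -2.6581] [ 0.1677 -0.1063  0.0055] 0.013298159972810968 14.2167
[0.5529 0.038  0.1713] yaw -0.2439 z [ 0.0011 -0.0154 -0.9999] [-0.8293 -0.3239 -2.8325] [ 0.1578 -0.0439 -0.0208] 0.01320058593639332 14.2667
```

Call:
play_rows:
  series:
    - {"dx": -0.3,"dy": 0,"dz": -4,"turn": 0,"fingers": 1}
    - {"dx": 0,"dy": 0,"dz": -4,"turn": 0,"fingers": 1}
    - {"dx": 0.2,"dy": 0,"dz": -4,"turn": 0,"fingers": 1}
    - {"dx": 0.3,"dy": -0.1,"dz": -4,"turn": 0,"fingers": 1}
    - {"dx": 0.4,"dy": -0.1,"dz": -4,"turn": 0,"fingers": 1}
    - {"dx": 0.4,"dy": -0.1,"dz": -4,"turn": 0,"fingers": 1}
    - {"dx": 0.3,"dy": -0.1,"dz": -3,"turn": 0,"fingers": 1}
    - {"dx": 0,"dy": 0,"dz": 0,"turn": 0,"fingers": 1}
    - {"dx": 0,"dy": 0,"dz": 0,"turn": 0,"fingers": 1}

```text
clock: 15.02
position: [0.5559, 0.0372, 0.1432]
ee_rot: [0.008, 0.993, -0.122, 0.004]
contact_force: [-0.6, -0.7, 0.2]
width: 0.0128
```

```bash
python3 s.py; python3 s.py
```

```text
[0.5559 0.0372 0.1432] yaw -0.2441 z [ 0.0054 -0.0159 -0.9999] [-0.6386 -0.6763  0.1991] [ 0.1975 -0.1157  0.0293] 0.012836009288873242 15.0167
[0.5559 0.0372 0.1432] yaw -0.2441 z [ 0.0054 -0.0159 -0.9999] [-0.0464 -0.7821 -0.8473] [ 0.1732 -0.0865 -0.0061] 0.01306784425145353 15.0667
[0.5559 0.0372 0.1433] yaw -0.244 z [ 0.0055 -0.0159 -0.9999] [-0.5458 -1.1424 -1.5129] [ 0.1757 -0.0333  0.0252] 0.012578811623092205 15.1167
[0.5559 0.0372 0.1433] yaw -0.244 z [ 0.0055 -0.0159 -0.9999] [-0.5458 -1.1424 -1.5129] [ 0.1757 -0.0333  0.0252] 0.012578811623092205 15.1167
[0.5559 0.0372 0.1434] yaw -0.244 z [ 0.0056 -0.016  -0.9999] [ 0.3782 -0.6407 -0.985 ] [ 0.1555 -0.0508 -0.0034] 0.01307274178519836 15.1667
[0.5558 0.0372 0.1434] yaw -0.244 z [ 0.0056 -0.0159 -0.9999] [ 0.1252 -0.9844 -0.9125] [ 0.1996 -0.0781 -0.0484] 0.01348360842735706 15.2167
```

Call:
play_rows:
  series:
    - {"dx": 0,"dy": 0,"dz": -3,"turn": 0,"fingers": 1}
    - {"dx": 0,"dy": 0,"dz": -3,"turn": 0,"fingers": 1}
    - {"dx": 0.2,"dy": 0,"dz": -3,"turn": 0,"fingers": 1}
    - {"dx": 0,"dy": 0,"dz": 0,"turn": 0,"fingers": 1}
    - {"dx": 0,"dy": 0,"dz": 0,"turn": 0,"fingers": 1}
  squeeze: 20

```text
clock: 15.63
position: [0.5575, 0.0368, 0.1348]
ee_rot: [0.008, 0.993, -0.122, 0.006]
contact_force: [0.3, -1.1, 0.1]
width: 0.0129
```

```bash
cat > avg.py <<'E'
from h import *
np.set_printoptions(precision=3,suppress=True)
F=[];M=[]
for i in range(14):
    st=get_state();F.append(st["contact_force"]);M.append(st["moment"]);get_image("side")
print(np.mean(F,0),np.std(F,0)/14**.5,np.mean(M,0),st["position"],R_q(st["ee_rot"])[:,2],st["width"],st["clock"])
E
python3 avg.py
```

```text
[ 0.294 -1.102 -0.025] [0.083 0.132 0.13 ] [ 0.156 -0.131 -0.008] [0.557 0.037 0.135] [ 0.01  -0.017 -1.   ] 0.013023496311450304 16.2833
```

Run:
```python
from h import *
w=get_image("wrist");sc=get_image("scene");sd=get_image("side")
c=lambda im,x,y:cv2.resize(im["pixels"][y:y+75,x:x+100],(400,300),interpolation=3)
cv2.imwrite("pics/m7.png",np.vstack([np.hstack([c(sc,235,195),c(sd,295,205)]),np.hstack([cv2.resize(w["pixels"][100:325,170:470],(400,300),interpolation=3),cv2.resize(w["pixels"][180:480,120:520],(400,300),interpolation=cv2.INTER_AREA)])])[:,:,::-1])
np.savez("before.npz",w=w,sc=sc,sd=sd)
```

```text
(no output)
```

View pics/m7.png

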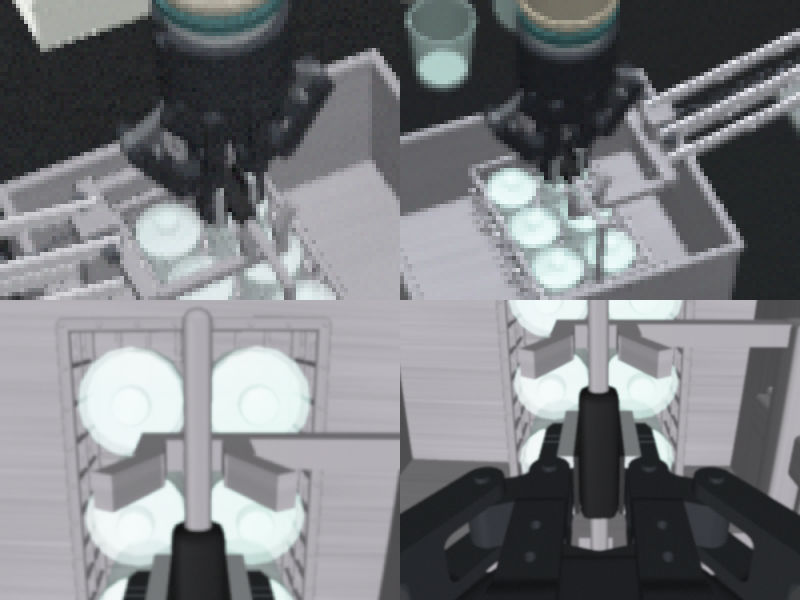

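The bar is seated in the middle of both slots. The arm is sunk and at rest, and the basket is inside the tank with clearance all round. The wrist carries 0.0 ± 0.13 N vertically, so I am letting go.

Call:
play_rows:
  series:
    - {"dx": 0,"dy": 0,"dz": 0,"turn": 0,"fingers": 1}
    - {"dx": 0,"dy": 0,"dz": 0,"turn": 0,"fingers": 0.6}
    - {"dx": 0,"dy": 0,"dz": 0,"turn": 0,"fingers": 0.5}
    - {"dx": 0,"dy": 0,"dz": 0,"turn": 0,"fingers": 0.4}
    - {"dx": 0,"dy": 0,"dz": 0,"turn": 0,"fingers": 0.3}
    - {"dx": 0,"dy": 0,"dz": 0,"turn": 0,"fingers": 0.2}
    - {"dx": 0,"dy": 0,"dz": 0,"turn": 0,"fingers": 0.1}
    - {"dx": 0,"dy": 0,"dz": 0,"turn": 0,"fingers": 0}
    - {"dx": 0,"dy": 0,"dz": 0,"turn": 0,"fingers": 0}
    - {"dx": 0,"dy": 0,"dz": 0,"turn": 0,"fingers": 0}
    - {"dx": 0,"dy": 0,"dz": 0,"turn": 0,"fingers": 0}
    - {"dx": 0,"dy": 0,"dz": 0,"turn": 0,"fingers": 0}
    - {"dx": 0,"dy": 0,"dz": 0,"turn": 0,"fingers": 0}

```text
clock: 17.57
position: [0.5562, 0.0375, 0.1345]
ee_rot: [0.008, 0.993, -0.121, 0.004]
contact_force: [-0.3, -0.2, -0.5]
width: 0.0427
```

```bash
python3 avg.py
python3 - <<'E'
from h import *
a=np.load("before.npz",allow_pickle=True)["w"].item();P=[]
for i in range(8):
    w=get_image("wrist");g=cv2.cvtColor(w["pixels"],cv2.COLOR_RGB2GRAY).astype(np.float32)
    g0=cv2.cvtColor(a["pixels"],cv2.COLOR_RGB2GRAY).astype(np.float32)
    P.append([cv2.phaseCorrelate(g0[y:y+h,x:x+ww].copy(),g[y:y+h,x:x+ww].copy())[0] for x,y,h,ww in((215,100,100,205),(240,195,70,160))])
print(np.round(P,2).reshape(8,-1))
r=g[150:290:20,280:360];print([ (int(np.argmax(x)),) for x in r][:2])
E
```

```text
[-0.098  0.156 -0.024] [0.157 0.145 0.139] [-0.005  0.013 -0.005] [0.556 0.037 0.134] [ 0.007 -0.016 -1.   ] 0.042665459735856906 18.2167
[[ 4.75 -5.46  5.62 -0.05]
 [ 4.7  -5.47  5.67 -0.03]
 [ 4.71 -5.45  5.19  0.03]
 [ 4.71 -5.48  5.18  0.01]
 [ 4.73 -5.44  5.66 -0.03]
 [ 4.7  -5.47  5.62 -0.05]
 [ 4.68 -5.51  5.16  0.  ]
 [ 4.72 -5.47  5.19  0.01]]
[(0,), (0,)]
```

Call:
play_rows:
  series:
    - {"dx": 0,"dy": 0,"dz": 4,"turn": 0,"fingers": 0}
    - {"dx": 0,"dy": 0,"dz": 6,"turn": 0,"fingers": 0}
    - {"dx": 0.5,"dy": 0,"dz": 8,"turn": 0,"fingers": 0}
    - {"dx": 0.5,"dy": 0,"dz": 8,"turn": 0,"fingers": 0}
    - {"dx": 0.5,"dy": 0,"dz": 8,"turn": 0,"fingers": 0}
    - {"dx": 0.5,"dy": 0,"dz": 10,"turn": 0,"fingers": 0}
    - {"dx": 0.5,"dy": 0,"dz": 15,"turn": 0,"fingers": 0}
    - {"dx": 0,"dy": 0,"dz": 20,"turn": 0,"fingers": 0}
    - {"dx": 0,"dy": 0,"dz": 20,"turn": 0,"fingers": 0}
    - {"dx": 0,"dy": 0,"dz": 10,"turn": 0,"fingers": 0}
    - {"dx": 0,"dy": 0,"dz": 0,"turn": 0,"fingers": 0}
    - {"dx": 0,"dy": 0,"dz": 0,"turn": 0,"fingers": 0}
    - {"dx": 0,"dy": 0,"dz": 0,"turn": 0,"fingers": 0}
    - {"dx": 0,"dy": 0,"dz": 0,"turn": 0,"fingers": 0}
    - {"dx": 0,"dy": 0,"dz": 0,"turn": 0,"fingers": 0}

```text
clock: 19.92
position: [0.5589, 0.0375, 0.2564]
ee_rot: [0.007, 0.993, -0.121, 0.007]
contact_force: [-0.4, 0.1, 0.5]
width: 0.0424
```

```bash
python3 s.py
python3 - <<'E'
from h import *
G=[]
for i in range(6):
    w=get_image("wrist");G.append(cv2.cvtColor(w["pixels"],cv2.COLOR_RGB2GRAY).astype(np.float32))
save(w,"end.png")
print([np.round(cv2.phaseCorrelate(G[0][:300].copy(),g[:300].copy())[0],2) for g in G])
im={n:get_image(n) for n in("scene","side")}
b=np.load("before.npz",allow_pickle=True)
for n,k in(("scene","sc"),("side","sd")):
    for l in("basket","yoke"):
        print(n,l,[(round(m["p"],2),np.round(m["xy"])) for m in masks_of(im[n],l)])
E
```

```text
[0.5589 0.0375 0.2564] yaw -0.243 z [ 0.0129 -0.0166 -0.9998] [-0.3979  0.1444  0.49  ] [ 0.0282 -0.0497  0.0103] 0.04238219158437762 19.9167
[0.5588 0.0375 0.2561] yaw -0.2429 z [ 0.0124 -0.0166 -0.9998] [-0.0941  0.2389 -0.0843] [-0.0486 -0.0042  0.0187] 0.042854137906331635 19.9667
[0.5589 0.0375 0.2562] yaw -0.243 z [ 0.0124 -0.0166 -0.9998] [-0.9107 -0.243   0.4565] [-0.0069  0.015  -0.014 ] 0.04266384460941706 20.0167
[array([0., 0.]), array([-0.3, -0. ]), array([-0.59, -0.02]), array([-0.84, -0.03]), array([-1.01, -0.06]), array([-1.23, -0.08])]
scene basket [(0.92, array([486., 394.])), (0.74, array([293., 262.])), (0.64, array([462., 271.]))]
scene yoke [(0.92, array([279., 262.]))]
side basket [(0.78, array([233., 186.])), (0.57, array([332., 261.])), (0.56, array([216., 252.])), (0.46, array([298., 189.]))]
side yoke [(0.82, array([347., 246.]))]
```

Run:
```python
from h import *
np.set_printoptions(precision=2,suppress=True)
for n in("side","wrist","side"):
    G=[]
    for i in range(12):
        p=get_state()["position"];w=get_image(n);G.append(cv2.cvtColor(w["pixels"],cv2.COLOR_RGB2GRAY).astype(np.float32))
    s=(slice(200,310),slice(280,390)) if n=="side" else (slice(0,300),slice(150,500))
    print(n,np.array([cv2.phaseCorrelate(G[0][s].copy(),g[s].copy())[0] for g in G[1::2]]).ravel(),1000*np.array(p))
# bar, grip and hook edges in the wrist picture
w=G  # side last
st=get_state();im=get_image("wrist");g=im["pixels"].astype(int).max(2)
P=proj(im,[[.5575,.0365,.143]],st);print("seat px",P)
for r in range(150,300,15): print(r,np.where(np.abs(np.diff(g[r,230:410]))>25)[0]+230)
```

```text
side [-0.    0.01 -0.   -0.    0.   -0.    0.01 -0.   -0.   -0.01 -0.   -0.  ] [559.39  37.51 257.07]
wrist [ 0.    0.    0.01  0.    0.    0.01  0.    0.01  0.01 -0.01  0.    0.  ] [559.4   37.5  257.08]
side [-0.02 -0.    0.   -0.01  0.01 -0.01  0.01 -0.   -0.   -0.01 -0.01 -0.  ] [559.4   37.48 257.06]
seat px [[312.66 235.79]]
150 [255 257 317 366 367 369]
165 [261 262 288 289 300]
180 [259]
195 [262 304 305 306 307 308 316 317 319 320 362]
210 [301 302 303 321 322 323 365 408]
225 [301 302 303 322 323 324 363 406 407]
240 [301 302 303 322 323 324 406 407]
255 [302 303 304 321 322 323 363 405 406]
270 [266 305 306 319 320 358 359 361 404 405 408]
285 [257 262 308 309 317 406 407 408]
```

Everything is still, and the grip shows at column 312, where the seat is predicted (312.7, 236). I am handing in.

```bash
python3 -c "
from rig import *
print(sign_off())"
```

```text
the job is handed in; nothing more can be done
None
```

The steel basket now hangs in both hooks inside the tank, and I handed the job in at about 22 s on the robot's clock. `sign_off()` gives no verdict, so I don't know how it was scored.

**What I did**
- I gripped the basket by its handle and lifted it; the wrist read about 7.2 N.
- I brought it in from the front of the hooks and lowered the bar into the slots.
- I rode the arm down its arc about 105 mm, until the wrist carried 0.0 ± 0.13 N vertically. I then opened the fingers and backed straight up about 120 mm.

**Last checks**
- **Seating:** just before letting go, the pictures showed the bar in both hooks and clear of the tank walls. After release, the grip appeared at pixel column 312 against a predicted 312.7 for the seat.
- **Stillness:** the last wrist and side pictures showed no motion (within 0.02 pixel). An earlier wrist series drifted about 1 pixel while the robot was still settling after it backed away; the drift then stopped.
- **Gripper:** after release the wrist force averaged close to zero, and the fingers ended well above the handle.

**Not clean or not checked**
- **Tilt:** while held, the basket was tilted about 0.04 rad and there was about 1.1 N sideways at the wrist. Both wrist readings went to zero on release, and the pictures showed the basket shift slightly as it levelled.
- **Hook angle:** my estimates of it ranged from -0.23 to -0.29 rad. I used -0.245.
- **No final look:** I had used all 12 picture views, so the state after release was checked by numbers only. I did not re-measure the other glassware, and saw no sign of touching any of it.

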